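Refit the second guide rod of a circuit-board holder

TASK

Refit the second guide rod of the circuit-board holder: first slide the jaw that carries the black grip away from the fixed jaw until it is against its end stop, then take the rod by its brass knob and thread it, nose first, through the empty bushing of the fixed jaw and on through the one of the sliding jaw until the knob is home against the fixed jaw, with the sliding jaw still at its stop. Finish while holding: keep hold of the knob with the rod fully home and do not let go, as the set screws are tightened next. Leave the circuit board, the controller shell, the solder reel and the blue spudger where they lie.

Things in the scene. Friction and masses are not known exactly. Their poses are not given: they have to be found in the camera images.
- holder: Board holder fixed to the bench: plate 136 x 176 x 12 mm, two blue jaws 128 (x) x 22 (y) mm, tops at 60 mm. Origin on the bench under its middle, z up, y along the guide rods. Fixed jaw at y 43 to 65 mm, sliding jaw on the -y side. One rod is fitted at x -40 mm, its knob at y 65 to 100 mm; the other is missing at x +40 mm. End stop at y -66 mm, 34 mm high.
- jaw (a joint): Travel of the sliding jaw along the holder's -y, away from the fixed jaw, in m: 0 = innermost, 0.05 = against its end stop. It slides with about 4 N of friction and stays where it is left.
- jaw_grip (a point): Middle of the black ribbed grip on top of the sliding jaw: 28 mm along the holder's x, 14 mm along its y, standing from 60 to 96 mm above the bench; this point is 82 mm above the bench. It moves along the holder's -y as the jaw opens.
- bore_fixed (a point): Centre of the empty bore's mouth on the fixed jaw's outer (+y) face, 42 mm above the bench, a brass ring round it: bore 10.5 mm in diameter, 22 mm deep, straight through along the holder's y. The rod enters here, moving along the holder's -y. Axes as the holder's.
- bore_sliding (a point): Mouth centre of the sliding jaw's empty bore, on its face towards the fixed jaw, in line with and level with the first: 10.5 mm in diameter, 22 mm through. With the jaw at its stop it lies 108 mm beyond bore_fixed along the holder's -y. Axes as the holder's.
- rod_knob (a point): Centre of the guide rod's brass knob: 18 mm in diameter, 34 mm long. A steel shaft 8 mm in diameter stands 150 mm out of its front along this frame's +x. About 0.13 kg, centre of mass 41 mm ahead. The rod lies level, 32 mm above the bench, loose in open notches of a grey plastic cradle (36 mm high, begins 22 mm ahead); the knob overhangs freely. Knob home: this point is 17 mm outside bore_fixed.
- rod_tip (a point): The nose of the guide rod, 167 mm ahead of the knob's centre on the rod's axis; the last 8 mm taper to 3 mm in diameter. x points ahead.
- spudger_mid (a point): Middle of a blue plastic spudger, a 7 mm stick 170 mm long, lying in the cradle parallel to the rod, 44 mm from it on the rod frame's left. Leave it.
- board_mid (a point): Middle of a loose green circuit board, 60 x 88 x 2 mm with parts up to 8 mm high, lying on the bench. Leave it.
- shell_mid (a point): Middle of an opened black game-controller shell, about 110 x 165 mm and 38 mm high, on the bench. Leave it.
- reel_mid (a point): Middle of a yellow solder reel, 60 mm in diameter and 46 mm high, standing on the bench. Leave it.
Mind the look-alikes: they are no part of the job. What is meant by the part that bears rod_knob is not orange, and is the larger of those in its own colour.

How it is judged:
By the outcome, as a careful person would: the job done as asked, in the order asked, and still so for the second after the job is handed in, while the arm keeps its last pose, push and grip.
It also fails if it takes over 64 s, if anything falls off the work surface, if the arm or the gripper's body presses on something with over 40 N, if the wrist force passes 120 N, or if a joint passes its speed limit or range.

ROBOT

A 7-joint arm with a two-finger parallel gripper is mounted at the origin on the work surface. World frame = base frame: x ahead of the robot, y to its left, z up, the work surface at z = 0. Lengths are in m, angles in rad, forces in N, time in s.
With the tool pointing down it reaches from about 0.4 to 0.75 m from the base axis. Payload 19.5 kg.
Tool frame: the origin (TCP) lies midway between the tips of the shut fingers; the grasp point (between the pads) lies arm.hold_point_z behind it (arm.hold_point_z is the distance from the TCP to the grasp point, in m); z points along the fingers, y is the line along which they close (so a half turn about z gives the same grasp; the last joint's range is limited). The gripper opens to 85 mm and grips with 20 to 120 N. Pads are 22 mm wide; open, the fingers measure 114 mm over their backs; the gripper's body (76 mm by 85 mm) begins 54 mm behind the grasp point. The pads swing forward as they close: fully open they stand 13 mm farther back than shut.
Start: joints at [-1.234, 0.707, -0.028, 1.485, 0.022, 0.951, -0.075], TCP at [0.213, 0.534, 0.231] pointing down, gripper open.
Joint ranges: [-2.71, 2.71], [-0.32, 2.16], [-1.57, 1.52], [0, 2.45], [-1.46, 4.6], [0, 2.02], [-2.83, 2.83]. Speed limits (rad/s): [1.89, 1.89, 2.57, 2.57, 3.01, 3.01, 3.01].

INTERFACE

Orientations are given as [roll, pitch, yaw] about the fixed x, y, z axes, in that order (R = Rz(yaw) Ry(pitch) Rx(roll)).
In Python, from plant import arm gives the robot as it stands.
- The arm moves only by the tool play_rows, never from a script. Its arguments are lists of equal length, an entry for each row: "slide": the shift along the world's x, y, z in mm, a list of three; "turn": the turn about the world's z in degrees. In form: {"slide": [[dx, dy, dz], ...], "turn": [turn, ...]}. A call has 1 to 8 rows; each row is the pose to reach, as a shift and turn from the pose commanded when the call began; what a row does not reach only later rows make up. A row lasts 1/12 s, in which the tool goes at most 41.7 mm and 7.16 degrees, less where a joint would pass 70% of its speed; a pose out of reach is approached as far as the arm can. A call with a gripper value outside its range is refused whole. "claw" is the finger opening in mm, from 0 to 85.4, set as the call begins (left out, the last holds). The fingers move at their own pace and stop on an object; "squeeze" is the grip in N (left out, the last holds). Time passes only in rows, so rows that repeat a pose let the fingers close. It gives the time, the measured TCP pose, the force, the opening and the grip force at its end, in the units of the state.
- arm.read_state(): the state, without advancing time (a new reading comes with each control period).
- arm.grab_frame(name): name is "scene" or "top"; returns (picture, depth): 420x560x3 uint8, red, green, blue; 420x560 float32, m along the optical axis (not along the pixel's ray), 0 where there is no reading.
- arm.calibration(name): a dict with "fx", "fy", "cx", "cy" (pixels), "k1" (the pictures are not rectified: a ray, as slopes to the right and down, at radius r is drawn at 1 + k1 r^2 times it, then the intrinsics apply), "cam_to_world" (4x4, takes a point from camera to world coordinates). Camera axes: x right, y down, z forward; pixel columns grow to the right and rows downward; lengths in m; the calibration is good to about 2 mm. A picture is of the moment at which its call begins. calibration takes no time and is no camera call.
- arm.finish_job(): hands the job in; it is judged then, once.
Trained networks look in the newest picture that a camera, given by its name, has taken for a name from the list of things; names that differ only in an ending like _2 or _b are one class to them, and where a whole thing is asked for, a point or a joint stands for the part that bears it (a point fixed in the world has none). Each returns a list of dicts, best first, with "score" (0 to 1); they miss things now and then, are a little off and sometimes report something else, mostly with a low value. They report only what shows in the picture. A call takes as long as a camera call. They do not tell look-alikes from the thing itself.
- arm.find_in(name, camera): "extent" ([left, top, right, bottom] in pixels, round what is visible of it).
- arm.cut_out(name, camera): "pixels" (420x560 bool, what is visible of it) and "extent" ([left, top, right, bottom] in pixels, round what is visible of it).
The state is a dict: "clock": time; "q": joint angles; "qd": joint speeds; "joint_efforts": joint torques, N m; "tcp_pos": TCP position; "tcp_rot": TCP orientation; "force": force on the tool from outside, world axes, zero at the start; "moment": the same for the moment, N m; "gripper_width": finger opening in m; "grip_force": force on a finger pad.
Only numpy, scipy, OpenCV 4.12 (cv2) and the standard library are available. Lean on these libraries where they do the work, as an engineer would, in place of code of your own. Each camera call takes 0.05 s, during which the arm holds its last target. There are 200 camera calls.

## Working session

There is one attempt and no reset: what is moved stays moved. The work goes in short steps, Python scripts to look and compute and a tool call to move; the robot and the scene stay as the last step left them, time stands still between calls to the robot, and variables do not carry over. Pictures are saved under pics/ and viewed, at most 10 in all, crops included, and the job is handed in when it is done.

Besides the shell and the picture viewer there is one more tool, called after ">>>" by a JSON object that holds its "fn" and its "kwargs", one argument or row to a line. play_rows: Moves the arm, as the interface text tells. Its arguments: {"type":"object","properties":{"slide":{"type":"array"},"turn":{"type":"array"},"claw":{"type":"number"},"squeeze":{"type":"number"}},"required":["slide","turn"]}

```bash
mkdir -p pics; cat > h.py <<'E'
import numpy as np, cv2
from plant import arm
def px2w(cam,u,v,d=None,z=None):
    c=arm.calibration(cam); T=np.array(c["cam_to_world"])
    u=np.atleast_1d(u).astype(float);v=np.atleast_1d(v).astype(float)
    K=np.array([[c["fx"],0,c["cx"]],[0,c["fy"],c["cy"]],[0,0,1]])
    xd=(u-c["cx"])/c["fx"]; yd=(v-c["cy"])/c["fy"]; x,y=xd.copy(),yd.copy()
    for _ in range(20):
        s=1+c["k1"]*(x*x+y*y); x=xd/s;y=yd/s
    r=np.stack([x,y,np.ones_like(x)],-1)
    w=r@T[:3,:3].T; o=T[:3,3]
    t=np.asarray(d) if d is not None else (z-o[2])/w[:,2]
    return o+w*np.reshape(t,(-1,1))
E
python3 - <<'E'
from h import *
s=arm.read_state(); print(s["clock"],s["tcp_pos"],s["tcp_rot"],arm.hold_point_z)
ims=[]
for c in("top","scene"):
    p,d=arm.grab_frame(c); np.savez("pics/%s0.npz"%c,p=p,d=d); cv2.imwrite("pics/%s0.png"%c,cv2.resize(p[:,:,::-1],(800,600),interpolation=cv2.INTER_CUBIC))
    print(c,np.round(arm.calibration(c)["cam_to_world"],3).tolist(),arm.calibration(c)["fx"])
    for n in("holder","jaw","jaw_grip","rod_knob","rod_tip","bore_fixed","spudger_mid","shell_mid","reel_mid","board_mid"):
        print(n,[(round(r["score"],2),np.round(r["extent"]).tolist()) for r in arm.find_in(n,c)][:4])
E
```

```text
0.0 [0.21254359 0.53399933 0.23084365] [-3.14052630e+00  3.93484473e-05  2.76281700e+00] 0.0187
top [[-0.025, -0.989, 0.147, 0.405], [-1.0, 0.026, 0.005, -0.24], [-0.009, -0.147, -0.989, 1.123], [0.0, 0.0, 0.0, 1.0]] 459.00058669766867
holder [(0.96, [142.0, 208.0, 231.0, 285.0])]
jaw [(0.88, [179.0, 216.0, 205.0, 274.0])]
jaw_grip [(0.7, [176.0, 215.0, 207.0, 275.0])]
rod_knob [(0.81, [331.0, 193.0, 339.0, 266.0]), (0.67, [378.0, 257.0, 390.0, 312.0]), (0.54, [370.0, 200.0, 436.0, 219.0])]
rod_tip [(0.79, [333.0, 189.0, 339.0, 266.0]), (0.6, [378.0, 297.0, 385.0, 315.0]), (0.52, [371.0, 194.0, 442.0, 220.0])]
bore_fixed [(0.58, [145.0, 212.0, 228.0, 281.0])]
spudger_mid [(0.71, [312.0, 192.0, 321.0, 256.0])]
shell_mid [(0.85, [242.0, 131.0, 310.0, 170.0])]
reel_mid [(0.97, [126.0, 123.0, 158.0, 151.0]), (0.63, [242.0, 133.0, 308.0, 168.0])]
board_mid [(0.92, [186.0, 139.0, 220.0, 167.0])]
scene [[0.293, 0.816, -0.499, 1.106], [0.956, -0.246, 0.16, -0.417], [0.008, -0.524, -0.852, 1.08], [0.0, 0.0, 0.0, 1.0]] 408.10272787899777
holder [(0.75, [313.0, 164.0, 380.0, 224.0])]
jaw [(0.97, [326.0, 172.0, 356.0, 212.0])]
jaw_grip [(0.7, [326.0, 174.0, 361.0, 208.0])]
rod_knob [(0.7, [150.0, 253.0, 208.0, 280.0]), (0.69, [226.0, 205.0, 246.0, 255.0]), (0.53, [185.0, 186.0, 192.0, 214.0])]
rod_tip [(0.68, [152.0, 248.0, 208.0, 278.0]), (0.54, [226.0, 205.0, 243.0, 256.0])]
bore_fixed [(0.92, [311.0, 163.0, 380.0, 224.0])]
spudger_mid [(0.41, [249.0, 209.0, 252.0, 226.0])]
shell_mid [(0.64, [272.0, 260.0, 330.0, 303.0])]
reel_mid [(0.64, [404.0, 247.0, 428.0, 269.0])]
board_mid [(0.69, [344.0, 256.0, 386.0, 280.0]), (0.39, [227.0, 204.0, 249.0, 256.0])]
```

View pics/top0.png

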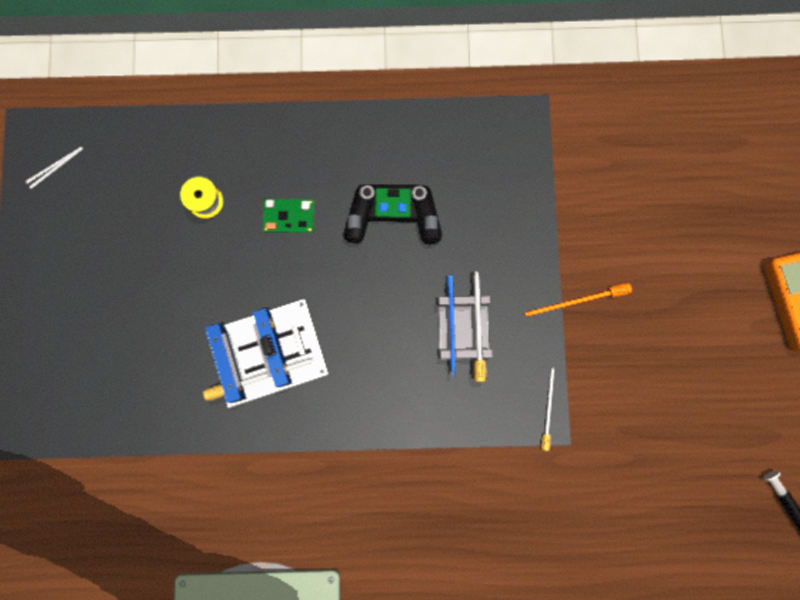

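View pics/scene0.png

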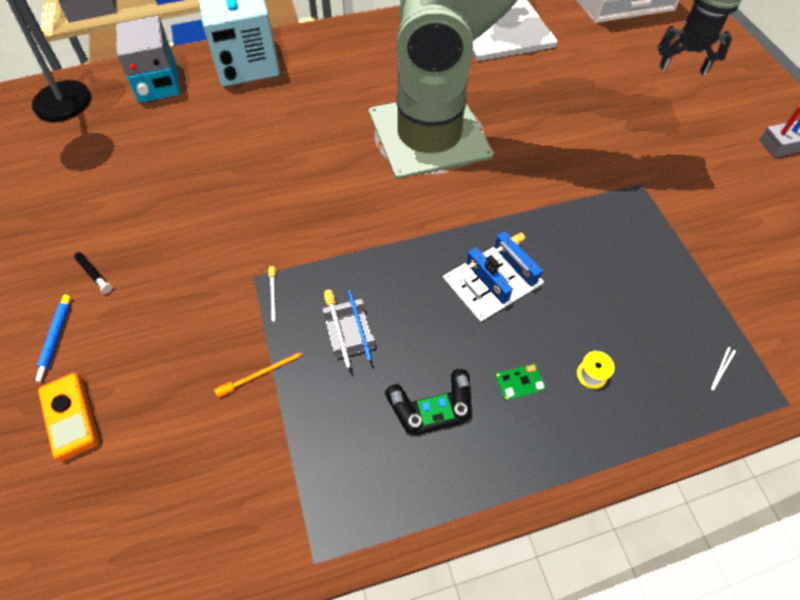

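The top view shows the holder at about (265,352), with its fixed jaw on the left and the empty bore at the far end. The rod to use lies in the grey cradle, knob at (480,371) and nose at (476,273). The small rod at (548,410) and the orange one are look-alikes.

```bash
cat > m.py <<'E'
from h import *
def cloud(cam,p,d,box,cond):
    h=cv2.cvtColor(p,cv2.COLOR_RGB2HSV).astype(int); m=np.zeros(d.shape,bool)
    l,t,r,b=[int(x) for x in box]; m[t:b,l:r]=True
    m&=cond(h)&(d>0); v,u=np.nonzero(m); return px2w(cam,u,v,d=d[v,u]),u,v
blue=lambda h:(h[...,0]>100)&(h[...,0]<125)&(h[...,1]>150)&(h[...,2]>60)
gold=lambda h:(h[...,0]>14)&(h[...,0]<32)&(h[...,1]>110)&(h[...,2]>120)
grey=lambda h:(h[...,1]<60)
E
python3 - <<'E'
from m import *
B={"top":dict(h=[138,200,235,292],k=[325,245,345,272],s=[325,185,342,250]),"scene":dict(h=[305,155,388,230],k=[222,198,240,216],s=[226,212,250,262])}
for cam in B:
    z=np.load(f"pics/{cam}0.npz");p,d=z["p"],z["d"];b=B[cam]
    W,u,v=cloud(cam,p,d,b["h"],blue); print(cam,"blue z hist",np.histogram(W[:,2],bins=np.arange(0,.11,.01))[0])
    T=W[(W[:,2]>.054)&(W[:,2]<.067)]; print("top z",np.median(T[:,2]))
    lab=cv2.kmeans(T[:,:2].astype(np.float32),2,None,(3,50,1e-6),5,2)[1].ravel()
    for k in(0,1):
        q=T[lab==k]; r=cv2.minAreaRect((q[:,:2]*1000).astype(np.float32)); c=q[:,:2].mean(0)
        e=np.linalg.svd(q[:,:2]-c,full_matrices=False)[2][0]; print("jaw",len(q),r,c,np.degrees(np.arctan2(e[1],e[0])))
    G,u,v=cloud(cam,p,d,b["k"],gold); print("knob",len(G),np.round(G.mean(0),4),np.round(np.percentile(G,[2,98],axis=0),4).tolist(), u.min(),u.max(),v.min(),v.max())
    G,u,v=cloud(cam,p,d,b["h"],gold); print("fitted knob",len(G),np.round(G.mean(0),4),np.round(np.percentile(G,[2,98],axis=0),4).tolist())
    S,u,v=cloud(cam,p,d,b["s"],grey); 
    S=S[(S[:,2]>.025)&(S[:,2]<.045)]; 
    vx=cv2.fitLine((S[:,:2]).astype(np.float32),cv2.DIST_HUBER,0,.001,.001).ravel(); print("shaft",len(S),vx,np.degrees(np.arctan2(vx[1],vx[0])),np.percentile(S,[2,50,98],axis=0).round(4).tolist())
    x=(p[int(b['h'][1]):int(b['h'][3]),int(b['h'][0]):int(b['h'][2])]); y=p[int(b['s'][1])-5:int(b['k'][3])+25,b['s'][0]-25:b['s'][2]+30] if cam=="top" else p[190:270,210:265]
    R=lambda a:cv2.resize(a[:,:,::-1],(390,int(a.shape[0]*390/a.shape[1])),interpolation=cv2.INTER_CUBIC)[:590]
    a,c=R(x),R(y); H=max(len(a),len(c)); o=np.zeros((H,790,3),np.uint8);o[:len(a),:390]=a;o[:len(c),400:]=c
    cv2.imwrite(f"pics/crop_{cam}.png",o)
E
```

```text
top blue z hist [  2   1   1   5  26 666 181   3   0   0]
top z 0.05834065615008921
jaw 444 ((468.28192138671875, 45.91981506347656), (128.376953125, 22.285879135131836), 17.0293025970459) [0.46760315 0.04681122] -162.92597219241128
jaw 379 ((491.2469787597656, -30.59134292602539), (127.17034149169922, 21.84511947631836), 17.449039459228516) [ 0.4906393  -0.03151781] -162.9780369922556
knob 113 [ 0.4455 -0.3705  0.0379] [[0.4294, -0.3793, 0.0278], [0.4622, -0.3626, 0.0426]] 332 339 252 266
fitted knob 120 [0.4243 0.0604 0.0456] [[0.4105, -0.0312, -0.0007], [0.5281, 0.0851, 0.0539]]
shaft 336 [ 0.99893963 -0.0460391   0.5324121  -0.3702076 ] -2.6387784 [[0.4695, -0.3866, 0.0303], [0.5412, -0.3715, 0.0352], [0.6043, -0.3494, 0.0394]]
scene blue z hist [  3   5  93  86  63 215 260   0   0   0]
top z 0.060375559367565446
jaw 224 ((466.95947265625, 49.342506408691406), (129.27810668945312, 26.095983505249023), 17.034259796142578) [0.46989139 0.04971041] 17.030416336721107
jaw 223 ((490.9461975097656, -29.930133819580078), (129.1250457763672, 25.144546508789062), 16.207639694213867) [ 0.49207377 -0.03083768] 16.39267862212319
knob 68 [ 0.4435 -0.3704  0.0363] [[0.4111, -0.3797, 0.0009], [0.4619, -0.3592, 0.0449]] 227 234 202 213
fitted knob 63 [0.4364 0.0513 0.0453] [[0.3827, -0.0508, 0.0011], [0.5378, 0.0953, 0.055]]
shaft 304 [ 0.99888426 -0.04722587  0.54127204 -0.3689418 ] -2.7068493 [[0.467, -0.3893, 0.026], [0.5304, -0.3697, 0.0363], [0.6056, -0.3341, 0.0408]]
```

View pics/crop_top.png

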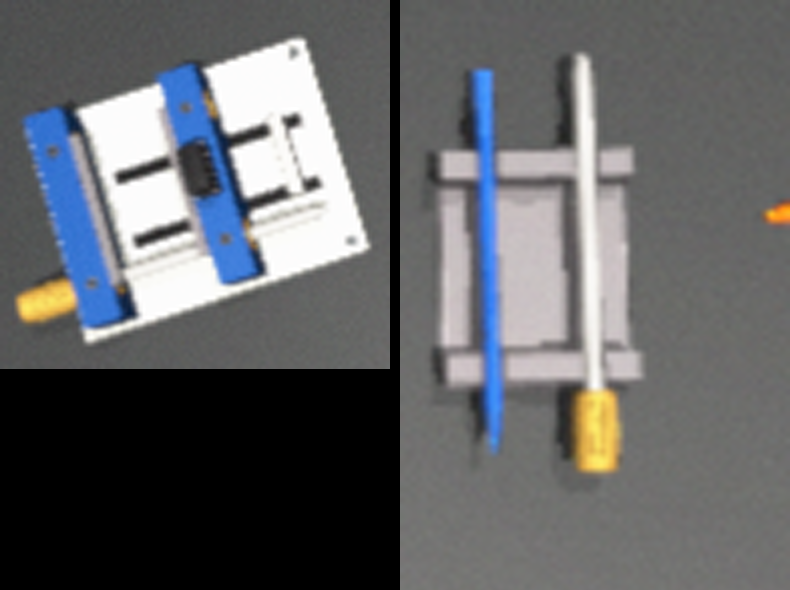

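```bash
python3 - <<'E'
from m import *
for cam,hb,sb in(("top",[138,200,235,292],[325,180,342,272]),("scene",[305,155,388,230],[220,198,252,264])):
    z=np.load(f"pics/{cam}0.npz");p,d=z["p"],z["d"]
    W,u,v=cloud(cam,p,d,hb,lambda h:(h[...,2]<90))
    q=W[(W[:,2]>.075)&(W[:,2]<.11)]; print(cam,"grip",len(q),np.round(np.percentile(q,[3,50,97],axis=0),4).tolist(),cv2.minAreaRect((q[:,:2]*1000).astype(np.float32)))
    S,u,v=cloud(cam,p,d,sb,lambda h:(h[...,1]<60)&(h[...,2]>185))
    print("z",np.percentile(S[:,2],[5,50,95]).round(4)); S=S[S[:,2]>.02]
    f=cv2.fitLine(S[:,:2].astype(np.float32),cv2.DIST_HUBER,0,.001,.001).ravel()
    print("shaft",len(S),f,np.degrees(np.arctan(f[1]/f[0])),"y at x=.446",f[3]+(.446-f[2])*f[1]/f[0],np.percentile(S,[1,99],axis=0).round(4).tolist())
E
```

```text
top grip 90 [[0.4776, -0.0393, 0.0808], [0.4901, -0.0325, 0.0948], [0.5034, -0.0238, 0.0982]] ((490.68804931640625, -30.61556625366211), (26.920499801635742, 14.393359184265137), 14.436652183532715)
z [0.002  0.0321 0.0383]
shaft 272 [ 0.9999901  -0.00444724  0.51969355 -0.3712691 ] -0.25480887 y at x=.446 -0.37094137 [[0.4663, -0.3883, 0.0304], [0.6069, -0.3474, 0.0401]]
scene grip 62 [[0.4827, -0.0374, 0.0772], [0.496, -0.0317, 0.092], [0.5057, -0.02, 0.0993]] ((492.9495849609375, -29.098608016967773), (25.85567283630371, 14.80466365814209), 18.62044906616211)
z [0.0038 0.0097 0.0395]
shaft 247 [ 0.9996192  -0.02759523  0.53851926 -0.37117106] -1.5812907 y at x=.446 -0.368617 [[0.4647, -0.3896, 0.0302], [0.6072, -0.315, 0.0417]]
```

>>> {"fn": "play_rows", "kwargs": {
  "slide": [
    [150,-300,0],
    [150,-300,0],
    [150,-300,0],
    [150,-300,0],
    [150,-300,0],
    [278,-564,0],
    [278,-564,0],
    [278,-564,0]
  ],
  "turn": [39,39,39,39,39,39,39,39],
  "claw": 50,
  "squeeze": 40
}}

```text
clock: 1.77
tcp_pos: [0.3613, 0.2337, 0.2314]
tcp_rot: [3.142, 0.0, -2.839]
force: [1.0, 0.2, -0.8]
gripper_width: 0.0502
grip_force: 0.0
```

>>> {"fn": "play_rows", "kwargs": {
  "slide": [
    [130,-264,0],
    [130,-264,0],
    [130,-264,0],
    [130,-264,0],
    [130,-264,0],
    [130,-264,0],
    [130,-264,0],
    [130,-264,0]
  ],
  "turn": [0,0,0,0,0,0,0,0]
}}

```text
clock: 2.43
tcp_pos: [0.4926, -0.0357, 0.2308]
tcp_rot: [-3.139, -0.0, -2.848]
force: [-0.4, -1.0, -0.5]
gripper_width: 0.0502
grip_force: 0.0
```

>>> {"fn": "play_rows", "kwargs": {
  "slide": [
    [0,2,-40],
    [0,2,-80],
    [0,2,-110],
    [0,2,-110],
    [0,2,-110]
  ],
  "turn": [0,0,0,0,0]
}}

```text
clock: 2.85
tcp_pos: [0.4905, -0.0262, 0.1213]
tcp_rot: [3.141, -0.002, -2.839]
force: [0.0, 0.1, 0.4]
gripper_width: 0.0503
grip_force: 0.0
```

>>> {"fn": "play_rows", "kwargs": {
  "slide": [
    [0,-4,-26],
    [0,-4,-52],
    [0,-4,-52],
    [0,-4,-52]
  ],
  "turn": [0,0,0,0]
}}

```text
clock: 3.18
tcp_pos: [0.4912, -0.0303, 0.0708]
tcp_rot: [-3.141, 0.001, -2.84]
force: [0.9, 0.9, 0.8]
gripper_width: 0.05
grip_force: 0.0
```

>>> {"fn": "play_rows", "kwargs": {
  "slide": [
    [0,0,0],
    [0,0,0],
    [0,0,0],
    [0,0,0],
    [0,0,0],
    [0,0,0]
  ],
  "turn": [0,0,0,0,0,0],
  "claw": 5
}}

```text
clock: 3.68
tcp_pos: [0.4914, -0.0304, 0.0708]
tcp_rot: [-3.141, 0.002, -2.84]
force: [-2.0, 0.9, 18.8]
gripper_width: 0.0134
grip_force: 40.2
```

>>> {"fn": "play_rows", "kwargs": {
  "slide": [
    [1,-3,2],
    [2,-6,2],
    [3,-10,2],
    [4.5,-15,2],
    [6,-19,2],
    [7,-23,2],
    [7,-23,2]
  ],
  "turn": [0,0,0,0,0,0,0]
}}

```text
clock: 4.27
tcp_pos: [0.4983, -0.0537, 0.0715]
tcp_rot: [3.141, 0.001, -2.84]
force: [5.6, -0.8, -15.1]
gripper_width: 0.0131
grip_force: 44.4
```

>>> {"fn": "play_rows", "kwargs": {
  "slide": [
    [0.6,-2,-1],
    [1.2,-4,-1],
    [1.8,-6,-1],
    [1.8,-6,-1]
  ],
  "turn": [0,0,0,0]
}}

```text
clock: 4.6
tcp_pos: [0.499, -0.0558, 0.0713]
tcp_rot: [3.137, 0.001, -2.837]
force: [-11.5, 26.2, 19.1]
gripper_width: 0.0134
grip_force: 49.5
```

>>> {"fn": "play_rows", "kwargs": {
  "slide": [
    [-0.9,3,0],
    [-0.9,3,0],
    [-0.9,3,0]
  ],
  "turn": [0,0,0]
}}

```text
clock: 4.85
tcp_pos: [0.4989, -0.0555, 0.0713]
tcp_rot: [3.141, 0.001, -2.839]
force: [-2.9, 6.9, 12.2]
gripper_width: 0.0134
grip_force: 48.5
```

>>> {"fn": "play_rows", "kwargs": {
  "slide": [
    [-0.9,3,0],
    [0,0,0],
    [0,0,0],
    [0,0,0],
    [0,0,80],
    [0,0,100],
    [0,0,130],
    [0,0,130]
  ],
  "turn": [0,0,0,0,0,0,0,0],
  "claw": 45
}}

```text
clock: 5.52
tcp_pos: [0.5003, -0.0565, 0.2061]
tcp_rot: [-3.139, 0.007, -2.84]
force: [0.2, -0.0, 2.1]
gripper_width: 0.045
grip_force: 0.0
```

```bash
python3 - <<'E'
from m import *
z=np.load("pics/top0.npz");p,d=z["p"],z["d"]
g=p.astype(float).min(2); P=[]
for r in range(192,251):
    c0=333.2+(r-190)*3.0/62; cs=np.arange(int(c0)-3,int(c0)+5); a=g[r,cs]; w=np.clip(a-195,0,None)
    if w.sum()>0: P.append((r,(w*cs).sum()/w.sum()))
P=np.array(P); W=px2w("top",P[:,1],P[:,0],z=.034)
f=cv2.fitLine(W[:,:2].astype(np.float32),cv2.DIST_HUBER,0,.0005,.001).ravel()
n=np.array([-f[1],f[0]]); res=(W[:,:2]-f[2:])@n
print(len(P),np.degrees(np.arctan(f[1]/f[0])),"rms",res.std(),"y@.446",f[3]+(.446-f[2])*f[1]/f[0])
h=cv2.cvtColor(p,cv2.COLOR_RGB2HSV).astype(int)
G=gold(h); sub=np.zeros_like(G);sub[248:272,326:346]=G[248:272,326:346]
v,u=np.nonzero(sub); Wk=px2w("top",u,v,z=.034); print("knob",Wk.mean(0),Wk.min(0),Wk.max(0), [ (r,sub[r].sum(),round(u[v==r].mean(),2)) for r in range(248,272) if sub[r].any()])
print("tip",px2w("top",333.2,190,z=.032))
E
```

```text
59 -0.23760757 rms 0.000232500192683288 y@.446 -0.37209868
knob [ 0.44559673 -0.37099833  0.034     ] [ 0.42944825 -0.37977218  0.034     ] [ 0.46256602 -0.36196918  0.034     ] [(252, np.int64(5), np.float64(336.2)), (253, np.int64(7), np.float64(336.0)), (254, np.int64(8), np.float64(335.5)), (255, np.int64(8), np.float64(335.5)), (256, np.int64(8), np.float64(335.5)), (257, np.int64(8), np.float64(335.5)), (258, np.int64(8), np.float64(335.5)), (259, np.int64(8), np.float64(335.5)), (260, np.int64(8), np.float64(335.5)), (261, np.int64(8), np.float64(335.5)), (262, np.int64(8), np.float64(335.5)), (263, np.int64(8), np.float64(335.5)), (264, np.int64(8), np.float64(335.5)), (265, np.int64(8), np.float64(335.5)), (266, np.int64(7), np.float64(336.0))]
tip [[ 0.61178035 -0.37275137  0.032     ]]
```

>>> {"fn": "play_rows", "kwargs": {
  "slide": [
    [-20,-100,0],
    [-35,-200,0],
    [-53,-314,0],
    [-53,-314,0],
    [-53,-314,0],
    [-53,-314,0],
    [-53,-314,0],
    [-53,-314,0]
  ],
  "turn": [-20,-20,-20,-20,-20,-20,-20,-20],
  "claw": 45
}}

```text
clock: 6.18
tcp_pos: [0.4436, -0.3748, 0.2001]
tcp_rot: [-3.14, -0.001, 3.091]
force: [-0.8, 0.2, -0.6]
gripper_width: 0.0448
grip_force: 0.0
```

>>> {"fn": "play_rows", "kwargs": {
  "slide": [
    [2,2,-40],
    [2,2,-80],
    [2,2,-110],
    [2,2,-110],
    [2,2,-110]
  ],
  "turn": [2.5,2.5,2.5,2.5,2.5],
  "claw": 34
}}

```text
clock: 6.6
tcp_pos: [0.4474, -0.3682, 0.0902]
tcp_rot: [3.141, -0.001, 3.138]
force: [0.2, 0.0, 1.6]
gripper_width: 0.0342
grip_force: 0.0
```

>>> {"fn": "play_rows", "kwargs": {
  "slide": [
    [-2,-3,-25],
    [-2,-3,-50],
    [-2,-3,-76],
    [-2,-3,-76],
    [-2,-3,-76]
  ],
  "turn": [0,0,0,0,0]
}}

```text
clock: 7.02
tcp_pos: [0.4462, -0.3718, 0.016]
tcp_rot: [-3.141, 0.001, 3.138]
force: [0.6, 0.1, -0.2]
gripper_width: 0.0343
grip_force: 0.0
```

```bash
python3 - <<'E'
from m import *
s=arm.read_state(); print(s["tcp_pos"],s["tcp_rot"],s["force"])
o=[]
for c,b in(("top",[290,170,390,290]),("scene",[180,170,280,270])):
    p,d=arm.grab_frame(c); l,t,r,bb=b; o.append(cv2.resize(p[t:bb,l:r,::-1],(390,500),interpolation=cv2.INTER_CUBIC))
cv2.imwrite("pics/g1.png",np.hstack(o))
E
```

```text
[ 0.44621497 -0.37176269  0.01596058] [-3.14076463e+00  6.79329677e-04  3.13803689e+00] [ 0.60161456  0.0642147  -0.21866513]
```

View pics/g1.png

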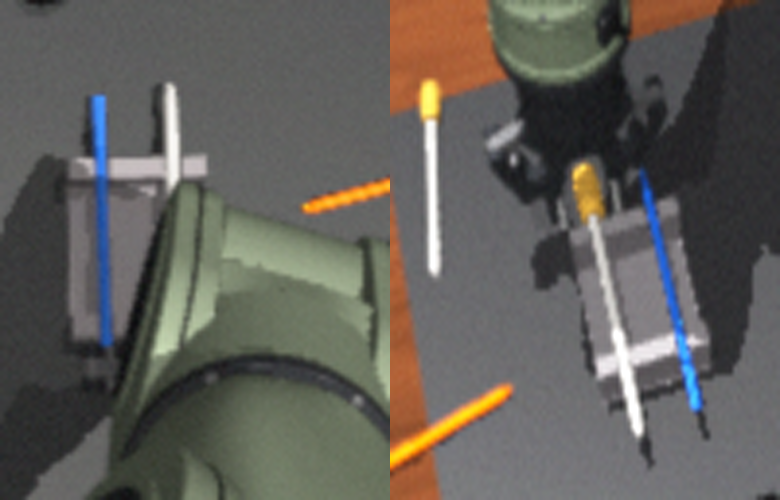

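The knob, at (588,190) in the scene crop, sits between the fingers, clear of the spudger. I'll close and lift.

>>> {"fn": "play_rows", "kwargs": {
  "slide": [
    [0,0,-2],
    [0,0,-2],
    [0,0,-2],
    [0,0,-2],
    [0,0,-2],
    [0,0,-2]
  ],
  "turn": [0,0,0,0,0,0],
  "claw": 10,
  "squeeze": 70
}}

```text
clock: 7.62
tcp_pos: [0.4462, -0.3719, 0.0134]
tcp_rot: [-3.14, 0.002, 3.138]
force: [-0.2, 0.2, 8.1]
gripper_width: 0.0158
grip_force: 68.1
```

>>> {"fn": "play_rows", "kwargs": {
  "slide": [
    [0,0,8],
    [0,0,20],
    [0,0,45],
    [0,0,80],
    [0,0,110],
    [0,0,110],
    [0,0,110]
  ],
  "turn": [0,0,0,0,0,0,0]
}}

```text
clock: 8.2
tcp_pos: [0.446, -0.3718, 0.1246]
tcp_rot: [-3.14, 0.002, 3.138]
force: [-0.2, 0.4, -1.8]
gripper_width: 0.0158
grip_force: 68.3
```

>>> {"fn": "play_rows", "kwargs": {
  "slide": [
    [0,-10,5],
    [0,20,15],
    [0,60,20],
    [0,100,20],
    [0,140,20],
    [0,180,20],
    [0,215,20],
    [0,250,20]
  ],
  "turn": [-5,-11,-18,-25,-32,-38,-44,-50]
}}

```text
clock: 8.87
tcp_pos: [0.4449, -0.1196, 0.1421]
tcp_rot: [-3.141, -0.001, 2.26]
force: [1.1, 0.3, -1.2]
gripper_width: 0.0161
grip_force: 68.4
```

>>> {"fn": "play_rows", "kwargs": {
  "slide": [
    [0,35,0],
    [0,70,0],
    [0,110,0],
    [0,150,0],
    [0,190,0],
    [0,230,0],
    [0,270,0],
    [0,310,0]
  ],
  "turn": [-5,-11,-17,-22.5,-22.5,-22.5,-22.5,-22.5]
}}

```text
clock: 9.53
tcp_pos: [0.4447, 0.1906, 0.142]
tcp_rot: [-3.14, 0.0, 1.873]
force: [0.7, 0.4, -0.6]
gripper_width: 0.0155
grip_force: 68.4
```

>>> {"fn": "play_rows", "kwargs": {
  "slide": [
    [0,35,0],
    [0,68,0],
    [0,68,0],
    [0,68,0],
    [0,68,0]
  ],
  "turn": [0,0,0,0,0]
}}

```text
clock: 9.95
tcp_pos: [0.4453, 0.2559, 0.1419]
tcp_rot: [-3.14, 0.001, 1.872]
force: [0.1, -0.0, -1.5]
gripper_width: 0.016
grip_force: 68.4
```

>>> {"fn": "play_rows", "kwargs": {
  "slide": [
    [0,1,-35],
    [0,1,-70],
    [0,1,-100],
    [0,1,-118.5],
    [0,1,-118.5],
    [0,1,-118.5]
  ],
  "turn": [0,0,0,0,0,0]
}}

```text
clock: 10.45
tcp_pos: [0.4457, 0.2564, 0.0239]
tcp_rot: [-3.14, 0.001, 1.871]
force: [0.3, 0.1, 0.7]
gripper_width: 0.0162
grip_force: 68.5
```

```bash
python3 - <<'E'
from m import *
s=arm.read_state(); print(s["tcp_pos"],s["tcp_rot"],s["force"])
o=[]
for c,b in(("top",[100,190,240,290]),("scene",[310,140,450,240])):
    p,d=arm.grab_frame(c); np.savez("pics/%s1.npz"%c,p=p,d=d); l,t,r,bb=b; o.append(cv2.resize(p[t:bb,l:r,::-1],(420,300),interpolation=cv2.INTER_CUBIC))
cv2.imwrite("pics/i1.png",np.vstack(o))
E
```

```text
[0.44571553 0.25635446 0.02386266] [-3.14015691e+00  6.01219822e-04  1.87099051e+00] [0.31992781 0.09650578 0.7079705 ]
```

View pics/i1.png

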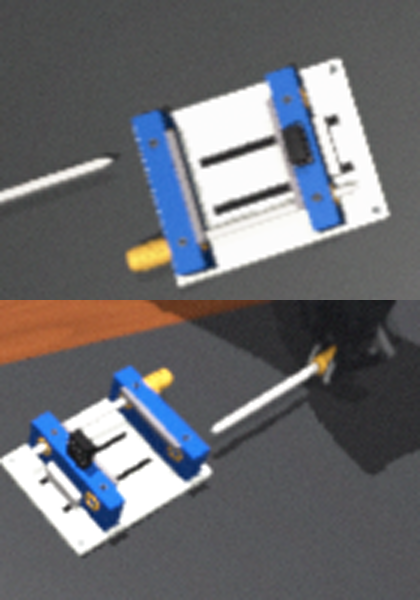

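The jaw is against its stop and the rod points at the empty bore. In the top crop its nose is at (112,158). Next I'll measure how well it lines up.

```bash
cat > al.py <<'E'
from m import *
def jaws(cam,p,d,b):
    W,u,v=cloud(cam,p,d,b,blue); T=W[(W[:,2]>.053)&(W[:,2]<.067)]; zt=np.median(T[:,2])
    # jaw tops re-projected at z=.060 by pixel rays
    k=(W[:,2]>.053)&(W[:,2]<.067); Q=px2w(cam,u[k],v[k],z=.060)[:,:2]
    lab=cv2.kmeans(Q.astype(np.float32),2,None,(3,50,1e-6),5,2)[1].ravel(); R=[]
    for i in(0,1):
        q=Q[lab==i]; r=cv2.minAreaRect((q*1000).astype(np.float32)); R.append((np.array(r[0]),r[1],r[2]))
    R.sort(key=lambda r:-r[0][1]); return R,zt
def shaft(cam,p,d,m):
    h=cv2.cvtColor(p,cv2.COLOR_RGB2HSV); w=m&(h[...,1]<50)&(h[...,2]>150)
    n,l,st,_=cv2.connectedComponentsWithStats(w.astype(np.uint8)); i=1+np.argmax(st[1:,4]); v,u=np.nonzero(l==i)
    return u,v,d[v,u]
E
python3 - <<'E'
from al import *
M={}
for cam,hb,sb in(("top",[138,200,240,292],[80,230,141,262]),("scene",[305,155,388,230],[380,157,424,186])):
    z=np.load(f"pics/{cam}1.npz");p,d=z["p"],z["d"]
    R,zt=jaws(cam,p,d,hb); print(cam,zt,[(r[0].round(1),np.round(r[1],1),round(r[2],2)) for r in R],"sep",R[0][0]-R[1][0])
    m=np.zeros(d.shape,bool); m[sb[1]:sb[3],sb[0]:sb[2]]=1
    u,v,dd=shaft(cam,p,d,m); W=px2w(cam,u,v,d=dd); Z=px2w(cam,u,v,z=.043)*1000
    f=cv2.fitLine(Z[:,:2].astype(np.float32),cv2.DIST_HUBER,0,.5,.01).ravel(); a=np.degrees(np.arctan(f[1]/f[0]))
    psi=np.radians(17.1);X=np.array([np.cos(psi),np.sin(psi)]);Y=np.array([-X[1],X[0]])
    c=R[0][0]; L=(Z[:,:2]-c)@np.c_[X,Y]; g=np.polyfit(L[:,1],L[:,0],1)
    print("n",len(u),"dir",a,"tip y",L[:,1].min(),"x at bore",np.polyval(g,11),"x at 2nd",np.polyval(g,-97),"slope",g[0], "ends",L[:,1].min(),L[:,1].max())
    zc=np.polyfit(L[:,1],W[:,2]*1000,1); print("depth z of surface at tip/knob",np.polyval(zc,[L[:,1].min(),L[:,1].max()]),np.median(W[:,2]))
E
```

```text
top 0.058640043657567587 [(array([468.2,  45.1]), array([127.5,  22.7]), 16.73), (array([499.3, -57.4]), array([127.4,  21.8]), 16.7)] sep [-31.14840698 102.49235916]
n 188 dir -72.65241 tip y 42.48198560439076 x at bore 41.49621757409477 x at 2nd 41.969565772484685 slope -0.0043828536887954685 ends 42.48198560439076 177.85249129222592
depth z of surface at tip/knob [40.63736026 43.10117689] 0.04385302286530335
scene 0.06024717982707073 [(array([468.4,  46.8]), array([130.6,  28.4]), 16.1), (array([500.1, -57.2]), array([129.6,  25.8]), 16.28)] sep [-31.69818115 103.95478821]
n 134 dir -71.95138 tip y 40.98502644043169 x at bore 41.03199646916811 x at 2nd 42.580998216035695 slope -0.014342608767292502 ends 40.98502644043169 195.53708996437115
depth z of surface at tip/knob [34.79182317 52.91334821] 0.045591710396891916
```

```bash
cat > tilt.py <<'E'
from al import *
def run(tag,boxes,lo=60):
    psi=np.radians(17.0);X=np.array([np.cos(psi),np.sin(psi)]);Y=np.array([-X[1],X[0]]);c=np.array([468.3,45.9])
    for cam,sb in boxes:
        z=np.load(f"pics/{cam}{tag}.npz");p,d=z["p"],z["d"]
        m=np.zeros(d.shape,bool); m[sb[1]:sb[3],sb[0]:sb[2]]=1
        u,v,dd=shaft(cam,p,d,m); W=px2w(cam,u,v,d=dd)*1000; Z=px2w(cam,u,v,z=.043)*1000
        L=(Z[:,:2]-c)@np.c_[X,Y]; g=np.polyfit(L[:,1],L[:,0],1); off=L[:,0]-np.polyval(g,L[:,1])
        k=(abs(off)<2)&(W[:,2]>30)&(W[:,2]<60)
        for a in range(20,200,20):
            q=k&(L[:,1]>=a)&(L[:,1]<a+20)
            if q.sum()>2: print(cam,a,q.sum(),np.median(W[q,2]).round(1),"lat",np.median(L[q,0]).round(2))
        t=L[k,1]; q=k&(L[:,1]>L[:,1].min()+10); print(cam,"z fit",cv2.fitLine(np.c_[L[q,1],W[q,2]].astype(np.float32),cv2.DIST_HUBER,0,.5,.01).ravel().round(3))
E
python3 -c "
from tilt import run
run(1,(('top',[80,230,141,262]),('scene',[380,157,424,186])))"
```

```text
top 40 13 43.5 lat 40.68
top 60 13 43.1 lat 40.59
top 80 14 43.5 lat 40.52
top 100 15 44.9 lat 40.44
top 120 13 44.4 lat 40.36
top 140 13 44.7 lat 40.27
top 160 12 46.0 lat 40.56
top z fit [1.00000e+00 1.60000e-02 1.13917e+02 4.43930e+01]
scene 40 5 45.2 lat 40.72
scene 60 7 45.9 lat 40.77
scene 80 7 46.7 lat 40.21
scene 100 5 46.8 lat 39.65
scene 120 6 47.9 lat 40.01
scene 140 6 44.5 lat 39.45
scene 160 7 49.1 lat 38.63
scene 180 5 49.9 lat 38.05
scene z fit [1.00000e+00 3.00000e-02 1.22633e+02 4.74960e+01]
```

>>> {"fn": "play_rows", "kwargs": {
  "slide": [
    [0,0,1],
    [3,-10,1],
    [6,-20,1],
    [8,-26,1],
    [9.5,-31,1],
    [10.5,-34.5,1],
    [11.7,-38.2,1],
    [11.7,-38.2,1]
  ],
  "turn": [-0.2,-0.2,-0.2,-0.2,-0.2,-0.2,-0.2,-0.2]
}}

```text
clock: 11.22
tcp_pos: [0.4576, 0.2186, 0.0248]
tcp_rot: [-3.141, 0.0, 1.868]
force: [0.4, 0.1, -1.2]
gripper_width: 0.0159
grip_force: 68.5
```

>>> {"fn": "play_rows", "kwargs": {
  "slide": [
    [1.5,-5,0],
    [3,-10,0],
    [4.5,-15,0],
    [6,-20,0],
    [7.5,-25,-0.3],
    [9,-30,-0.3],
    [10.5,-34,-0.3],
    [11.7,-38.2,-0.3]
  ],
  "turn": [0,0,0,0,0,0,0,0]
}}

```text
clock: 11.88
tcp_pos: [0.4692, 0.1808, 0.0245]
tcp_rot: [-3.142, -0.0, 1.869]
force: [0.2, -0.0, -0.2]
gripper_width: 0.0158
grip_force: 68.5
```

```bash
python3 - <<'E'
from m import *
s=arm.read_state(); print(s["tcp_pos"],s["tcp_rot"],s["force"],s["moment"])
o=[]
for c,b in(("top",[100,190,240,290]),("scene",[310,140,450,240])):
    p,d=arm.grab_frame(c); np.savez("pics/%s2.npz"%c,p=p,d=d); l,t,r,bb=b; o.append(cv2.resize(p[t:bb,l:r,::-1],(420,300),interpolation=cv2.INTER_CUBIC))
cv2.imwrite("pics/i2.png",np.vstack(o))
E
```

```text
[0.46924111 0.18075672 0.02449306] [-3.14156792e+00 -3.66070862e-05  1.86900087e+00] [ 0.1839638  -0.04938532 -0.17038938] [ 0.12594986  0.06943316 -0.0622117 ]
```

View pics/i2.png

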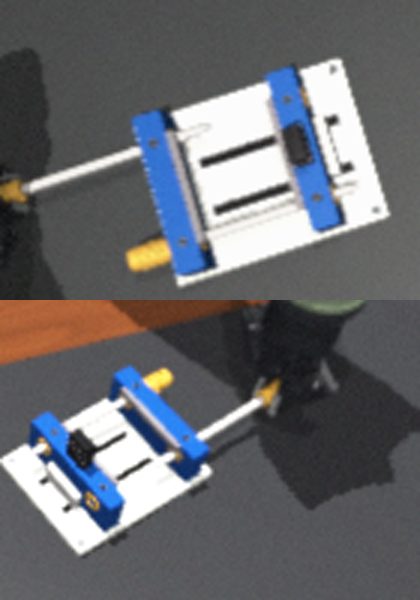

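The nose shows past the fixed jaw at (205,127) in the top crop, with no contact force. I'll go on to the second bore.

>>> {"fn": "play_rows", "kwargs": {
  "slide": [
    [2.3,-7.5,0],
    [4.6,-15,0],
    [6.9,-22.5,-0.3],
    [9.2,-30,-0.3],
    [11.5,-37.5,-0.5],
    [13.8,-45,-0.5],
    [16.1,-52.6,-0.5],
    [16.1,-52.6,-0.5]
  ],
  "turn": [0,0,0,0,0,0,0,0]
}}

```text
clock: 12.65
tcp_pos: [0.4857, 0.1267, 0.024]
tcp_rot: [3.142, 0.001, 1.867]
force: [0.9, -1.1, -1.9]
gripper_width: 0.0162
grip_force: 68.5
```

```bash
python3 - <<'E'
from m import *
s=arm.read_state(); print(s["tcp_pos"],s["tcp_rot"],s["force"],s["moment"])
o=[]
for c,b in(("top",[130,195,230,270]),("scene",[310,150,410,225])):
    p,d=arm.grab_frame(c); np.savez("pics/%s3.npz"%c,p=p,d=d); l,t,r,bb=b; o.append(cv2.resize(p[t:bb,l:r,::-1],(400,300),interpolation=cv2.INTER_CUBIC))
cv2.imwrite("pics/i3.png",np.vstack(o))
E
```

```text
[0.48571571 0.12666406 0.02400316] [3.14158740e+00 8.58536934e-04 1.86724506e+00] [ 0.89693239 -1.1082626  -1.90349373] [0.0342734  0.02599971 0.07273765]
```

View pics/i3.png

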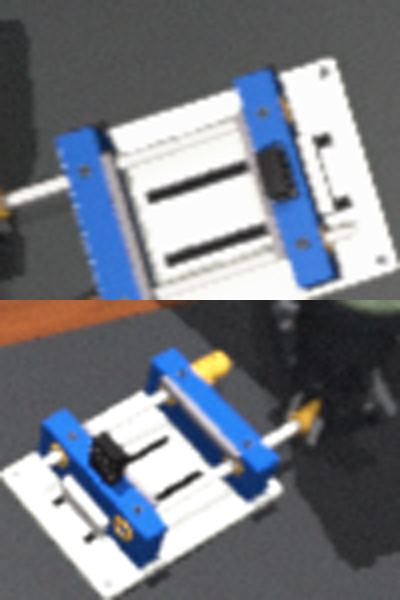

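>>> {"fn": "play_rows", "kwargs": {
  "slide": [
    [0.6,-2,0],
    [1.2,-4,0],
    [1.8,-6,0],
    [2.3,-8,0],
    [2.9,-10,0],
    [3.5,-11.5,0],
    [3.5,-11.5,0]
  ],
  "turn": [0,0,0,0,0,0,0]
}}

```text
clock: 13.33
tcp_pos: [0.4887, 0.1167, 0.024]
tcp_rot: [-3.141, 0.0, 1.869]
force: [-0.4, -0.7, -1.1]
gripper_width: 0.016
grip_force: 68.5
```

>>> {"fn": "play_rows", "kwargs": {
  "slide": [
    [0.9,-3,0],
    [1.8,-6,0],
    [2.7,-9,0],
    [3.6,-12,0],
    [4.6,-15,0],
    [5.5,-18,0],
    [6.4,-21,0],
    [6.4,-21,0]
  ],
  "turn": [0,0,0,0,0,0,0,0]
}}

```text
clock: 14.0
tcp_pos: [0.4953, 0.0953, 0.024]
tcp_rot: [3.142, 0.0, 1.868]
force: [-0.4, -0.8, -1.2]
gripper_width: 0.0162
grip_force: 68.5
```

>>> {"fn": "play_rows", "kwargs": {
  "slide": [
    [0.6,-2,-0.3],
    [1.2,-4,-0.6],
    [1.8,-6,-0.6],
    [2.2,-7.5,-0.6],
    [2.5,-8.5,-0.6],
    [2.5,-8.5,-0.6]
  ],
  "turn": [0,0,0,0,0,0]
}}

```text
clock: 14.5
tcp_pos: [0.4976, 0.0874, 0.0234]
tcp_rot: [-3.142, 0.0, 1.869]
force: [-0.7, -0.2, -1.2]
gripper_width: 0.016
grip_force: 68.5
```

>>> {"fn": "play_rows", "kwargs": {
  "slide": [
    [0.3,-1,0],
    [0.6,-2,0],
    [0.9,-3,0],
    [0.9,-3,0],
    [0.9,-3,0]
  ],
  "turn": [0,0,0,0,0]
}}

```text
clock: 14.92
tcp_pos: [0.4982, 0.0853, 0.0234]
tcp_rot: [-3.141, -0.001, 1.87]
force: [-2.0, 5.8, 0.1]
gripper_width: 0.0157
grip_force: 68.6
```

>>> {"fn": "play_rows", "kwargs": {
  "slide": [
    [0.3,-1,0],
    [0.4,-1.3,0],
    [0.4,-1.3,0],
    [0.4,-1.3,0]
  ],
  "turn": [0,0,0,0]
}}

```text
clock: 15.25
tcp_pos: [0.4982, 0.0852, 0.0234]
tcp_rot: [-3.141, -0.003, 1.871]
force: [-4.2, 13.9, 1.0]
gripper_width: 0.0161
grip_force: 68.7
```

```bash
python3 - <<'E'
from al import *
o=[]
for c,b in(("top",[130,195,230,270]),("scene",[310,150,410,225])):
    p,d=arm.grab_frame(c); l,t,r,bb=b; o.append(cv2.resize(p[t:bb,l:r,::-1],(400,300),interpolation=cv2.INTER_CUBIC))
    if c=="top":
        try:
            W,u,v=cloud(c,p,d,[180,200,235,292],blue); k=(W[:,2]>.053)&(W[:,2]<.067); print(cv2.minAreaRect((px2w(c,u[k],v[k],z=.06)[:,:2]*1000).astype(np.float32)))
        except Exception as e: print(e)
cv2.imwrite("pics/i4.png",np.vstack(o)); s=arm.read_state(); print(s["clock"],s["tcp_pos"],s["force"],s["grip_force"])
E
```

```text
((499.3408203125, -57.390987396240234), (127.44407653808594, 21.786148071289062), 16.70137596130371)
15.35 [0.49820238 0.08524668 0.0233363 ] [-3.86622966 12.13411614  1.2802004 ] 68.72990727424622
```

View pics/i4.png

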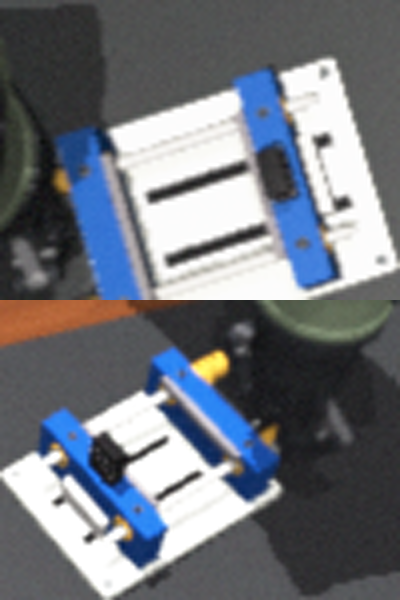

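The nose sticks out beyond the sliding jaw at (305,98), like the fitted rod's. The knob is against the fixed jaw, and the sliding jaw hasn't moved from its stop.

```bash
python3 -c "
from plant import arm
print(arm.finish_job())"
```

```text
the job is handed in; nothing more can be done
None
```

The sliding jaw is against its end stop, and the rod is through both bushings with its knob home on the fixed jaw and still held; handed in at about 15 s of the 64 s limit, verdict not shown.

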